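# Empty, reload and start the UV steriliser box

### The job

Empty, reload and start the low white UV steriliser box: draw back its sliding cover, take out the two petri dishes and lay them flat, side by side, on the shallow steel tray at its right, then lay every paper-wrapped pack of microscope slides from the bench in the chamber, in a single layer on the floor with none on top of another; dishes and packs are thin glass, so grip them only lightly. Then slide the cover fully shut, twist the spring-return start knob clockwise all the way to its stop, hold it there for about half a second and let it spring back home. Never turn the knob while the cover is open, and leave the other things on the bench where they are.

Things in the scene. Friction and masses are not known exactly. Their poses are not given: they have to be found in the camera images.
- uv_box: Low white metal steriliser box, fixed, 212 x 368 mm, deck 54 mm high. Origin: on the bench surface under the chamber's centre; +x to the back of the box (away from the robot), +y left, z up; yaw varies. Behind the chamber (x 50 to 156 mm) a closed housing of deck height; at the right (y -136 to -232 mm) a closed control end of deck height with the knob.
- chamber_floor (a point): Centre of the chamber floor, 16 mm above the bench; axes as the box. The open-topped chamber inside measures 100 mm along x (-50 to 50) by 260 mm along y (-130 to 130); walls 6 mm thick, rim 38 mm above the floor. Two cover rails along x at y = -133 and 133 mm rise to 48 mm above the floor.
- cover (a joint): The flat aluminium cover over the chamber, 108 x 256 x 5 mm, sliding along the box's x: 0 = fully shut, 0.100 m = fully open (pushed to the back over the housing). Light friction, about 2 N; it stays where it is left. The start value is 0 to 0.03.
- cover_grip (a point): Middle of the upright black grip rib on the cover; rib 14 mm thick along the box's x, 70 mm long along the box's y, 28 mm high, this point at half its height; its top is 14 mm above the point. At cover = 0 it lies 30 mm in front of the chamber centre.
- knob (a joint): Black start knob on the control end, upright axis: 0 = home, grows clockwise seen from above to a stop at 1.22 rad. A spring returns it (0.04 N m at home, 0.16 N m at the stop) as soon as it is let go.
- knob_grip (a point): Point on the knob's axis, half-way up its grip bar. The bar is 46 mm long, 14 mm thick, 28 mm high; at home it lies along the box's x axis and turns with the knob. Its top is 14 mm above the point, the deck 31 mm below.
- pack_1_center (a point): Centre of a white paper-wrapped pack of glass slides, 28 x 78 x 25 mm, about 50 g, lying on the bench left of the box; its own x is across the 28 mm width, y along the 78 mm length, z up. Three or four of four packs are present, each at any of four spots. Fragile: finger force on a pack, both fingers added, must stay under 110 N; grip with 20 to 40 N.
- pack_2_center (a point): Centre of a white paper-wrapped pack of glass slides, 28 x 78 x 25 mm, about 50 g, lying on the bench left of the box; its own x is across the 28 mm width, y along the 78 mm length, z up. Three or four of four packs are present, each at any of four spots. Fragile: finger force on a pack, both fingers added, must stay under 110 N; grip with 20 to 40 N.
- pack_3_center (a point): Centre of a white paper-wrapped pack of glass slides, 28 x 78 x 25 mm, about 50 g, lying on the bench left of the box; its own x is across the 28 mm width, y along the 78 mm length, z up. Three or four of four packs are present, each at any of four spots. Fragile: finger force on a pack, both fingers added, must stay under 110 N; grip with 20 to 40 N.
- pack_4_center (a point): Centre of a white paper-wrapped pack of glass slides, 28 x 78 x 25 mm, about 50 g, lying on the bench left of the box; its own x is across the 28 mm width, y along the 78 mm length, z up. Three or four of four packs are present, each at any of four spots. Fragile: finger force on a pack, both fingers added, must stay under 110 N; grip with 20 to 40 N.
- dish_1_center (a point): Centre of a closed petri dish, 56 to 60 mm across, 14 mm high, about 20 g, lying flat on the chamber floor at the start, the two side by side under the cover; z up. Fragile: finger force on a dish, both fingers added, must stay under 110 N; grip with 20 to 40 N.
- dish_2_center (a point): Centre of a closed petri dish, 56 to 60 mm across, 14 mm high, about 20 g, lying flat on the chamber floor at the start, the two side by side under the cover; z up. Fragile: finger force on a dish, both fingers added, must stay under 110 N; grip with 20 to 40 N.
- tray: Shallow steel tray, fixed on the bench to the right of the box, 210 mm along its x by 104 mm along its y (yaw varies a little); floor 4 mm thick, rim 8 mm high. Origin at the centre of its underside; x away from the robot. Room for two dishes, one nearer and one farther, 45 mm either side of the centre along x.
- marker: Marker pen lying in front of the packs, 130 mm long, 14 mm thick; a bystander, to be left alone. Origin at the centre of its underside.
- tape: Roll of tape, 66 mm across, 19 mm high, behind the packs; a bystander, to be left alone. Origin at the centre of its underside.
- jar: White jar, 70 mm across, 119 mm high, behind the tray; a bystander, to be left alone. Origin at the centre of its underside.

How it is judged:
By the outcome, as a careful person would: the job done as asked, in the order asked, and still so for the second after the job is handed in, with the robot touching nothing.
Of pack_1, pack_2, pack_3, pack_4 only 3 to 4 are there at a start; the rules pass over those that are not, and their reading is None.
At some moment in a run one of pack_1, pack_2, pack_3, pack_4 may be knocked a few centimetres aside while the robot is not near it.
Once in a run the grip may slacken for a moment while it holds something.
It also fails if it takes over 210 s, if anything falls off the work surface, if the arm or the gripper's body presses on something with over 40 N, if the wrist force passes 120 N, or if a joint passes its speed limit or range.

### The arm

A 7-joint arm with a two-finger parallel gripper is mounted at the origin on a cart in front of the work surface, level with it; the furniture and walls round the work are solid. World frame = base frame: x ahead of the robot, y to its left, z up, the work surface at z = 0. Lengths are in mm, angles in rad, forces in N, time in s.
With the tool pointing down it reaches from about 350 to 900 mm from the base axis. Payload 19.9 kg.
Tool frame: the origin (TCP) lies at the very end of the fingers, on their centre line; the grasp point (between the pads) lies 19 mm behind it (r.tcp_to_grasp is the z of the grasp point in the tool frame, in mm); z points along the fingers, y is the line along which they close (so a half turn about z gives the same grasp; the last joint's range is limited). The gripper opens to 85 mm and grips with 20 to 120 N. Pads are 22 mm wide; open, the fingers measure 114 mm over their backs; the gripper's body (76 mm by 85 mm) begins 54 mm behind the grasp point. The pads swing forward as they close: fully open they stand 13 mm farther back than shut.
Start: joints at [-1.22, 0.417, -0.01, 1.614, 0.005, 1.111, -0.053], TCP at [239.223, 577.385, 231.26] pointing down, gripper open.
Joint ranges: [-2.81, 2.81], [-0.39, 2.02], [-1.27, 1.25], [0.06, 2.57], [-1.19, 4.33], [0.19, 2], [-2.82, 2.82]. Speed limits (rad/s): [1.89, 1.89, 2.39, 2.39, 3.01, 3.01, 3.01].

### API

Orientations are given as a unit quaternion [x, y, z, w].
In Python, from station import r, imaging gives the robot as it stands.
- The arm moves only by the shell command python3 -m creep 'ROWS'. ROWS is JSON, a list of rows, each a list of 7 numbers: the shift along the tool's x, y, z in cm, then the turn, a rotation vector about the tool's x, y, z in rad, then the gripper command: -1 is shut, 1 is fully open, values between are in proportion. A call has 1 to 8 rows; each row is the pose to reach, as a shift and turn from the pose commanded when the call began, along the tool's axes at that moment; what a row does not reach only later rows make up. A row lasts 1/8 s, in which the tool goes at most 62.5 mm and 10.7 degrees, less where a joint would pass 70% of its speed; a pose out of reach is approached as far as the arm can. A call with a gripper value outside its range is refused whole. The fingers move at their own pace and stop on an object; the grip force is fixed at half the most. Time passes only in rows, so rows that repeat a pose let the fingers close. It gives the time, the measured TCP pose, the force, the opening and the grip force at its end, in the units of the state.
- r.get_state(): the state, without advancing time (a new reading comes with each control period).
- imaging.camera(name): name is "scene" or "top" or "wrist"; returns a dict with "pixels" (384x512x3 uint8, red, green, blue), "range_z" (384x512 float32, mm along the optical axis (not along the pixel's ray), 0 where there is no reading), "mtx" (3x3 intrinsics, pixels), "xyz" and "orientation" of the camera in the world; the wrist camera has in their place "hand_eye" (4x4, takes a point from camera to tool coordinates, whose origin is the TCP and whose axes are the flange's). Camera axes: x right, y down, z forward; pixel columns grow to the right and rows downward; lengths in mm; the calibration is good to about 2 mm. A picture is of the moment at which its call begins: read the wrist's pose just before it.
- r.hand_in(): hands the job in; it is judged then, once.
The state is a dict: "time_s": time; "joint_positions": joint angles; "qd": joint speeds; "joint_torque": joint torques, N m; "tcp_pos": TCP position; "ee_rot": TCP orientation; "ft_force": force on the tool from outside, world axes, zero at the start; "moment": the same for the moment, N m; "width": opening from 0.0 (shut) to 1.0 (fully open); "finger_force": force on a finger pad.
Only numpy, scipy, OpenCV 4.12 (cv2) and the standard library are available. Lean on these libraries where they do the work, as an engineer would, in place of code of your own. Each camera call takes 0.05 s, during which the arm holds its last target. There are 200 camera calls.

## Working session

There is one attempt and no reset: what is moved stays moved. The work goes in short steps, Python scripts to look and compute and a shell command to move; the robot and the scene stay as the last step left them, time stands still between calls to the robot, and variables do not carry over. Pictures are saved under pics/ and viewed, at most 14 in all, crops included, and the job is handed in when it is done.

```bash
ls; mkdir -p pics
python3 - <<'E'
from station import r, imaging
import cv2,numpy as np
print(r.get_state())
for n in("scene","top"):
    c=imaging.camera(n); cv2.imwrite(f"pics/{n}0.png",c["pixels"][...,::-1]); np.savez(f"{n}0.npz",**c)
    print(n,c["mtx"].tolist(),c["xyz"],c["orientation"])
E
```

```text
pics
{'time_s': 0.0, 'joint_positions': array([-1.2194705 ,  0.41796456, -0.01029183,  1.61421242,  0.0047061 ,
        1.11065679, -0.05299217]), 'qd': array([ 0.00076646, -0.00184596, -0.00020603, -0.00032895,  0.00054655,
       -0.00086516, -0.00040028]), 'joint_torque': array([-1.19539593e-03, -8.64444780e+01,  6.78605363e-01, -4.34901094e+01,
        1.91830000e-02,  7.44794350e-03,  2.08028453e-06]), 'tcp_pos': array([239.13248557, 577.05962769, 230.6501094 ]), 'ee_rot': array([ 1.95148157e-01,  9.80773586e-01, -6.04942140e-04, -6.88352324e-05]), 'ft_force': array([-0.89172722, -0.11377202, -0.10055349]), 'moment': array([-0.00931978,  0.02303253,  0.03125279]), 'finger_force': 0.0, 'width': 0.9987497669912921}
scene [[497.04797882664366, 0.0, 256.7808788352594], [0.0, 497.04797882664366, 189.60281968497375], [0.0, 0.0, 1.0]] [-744.78802313  820.25151378 1124.01111245] [-0.39966562  0.7847538  -0.41742009  0.22402976]
top [[499.35836891042413, 0.0, 252.77819983208371], [0.0, 499.35836891042413, 196.68672690481668], [0.0, 0.0, 1.0]] [ 270.73357296  -39.60030916 1495.26536065] [-0.69494347  0.71291416 -0.06879542  0.06382914]
```

View pics/top0.png

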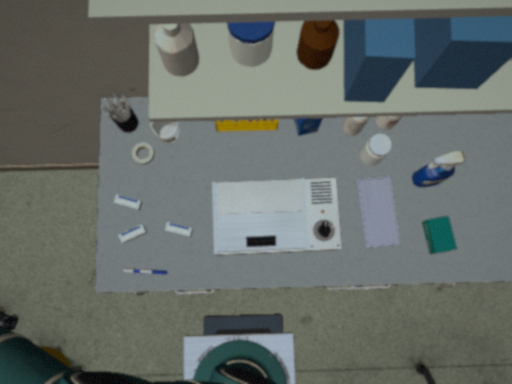

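View pics/scene0.png

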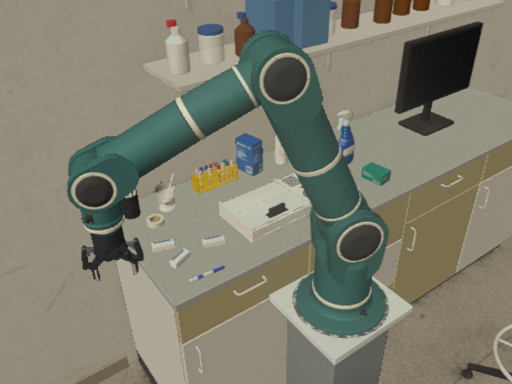

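The top view shows three packs at (127,201), (131,233) and (178,229), the box with its rib at (261,240) and knob at (323,229), the tray at (378,212), and the marker at (146,271). The scene view agrees.

```bash
cat > h.py <<'E'
import numpy as np,cv2,sys
from scipy.spatial.transform import Rotation as R
from station import r, imaging
def T(name,st=None):
    """camera->world 4x4, and image"""
    st=r.get_state() if name=="wrist" else None
    c=imaging.camera(name); M=np.eye(4)
    if name=="wrist":
        M[:3,:3]=R.from_quat(st["ee_rot"]).as_matrix(); M[:3,3]=st["tcp_pos"]; M=M@np.asarray(c["hand_eye"])
    else: M[:3,:3]=R.from_quat(c["orientation"]).as_matrix(); M[:3,3]=c["xyz"]
    return c,M
def ray(c,M,uv,z):
    uv=np.atleast_2d(uv).astype(float); K=c["mtx"]
    d=np.c_[(uv-[K[0,2],K[1,2]])/K[0,0],np.ones(len(uv))]@M[:3,:3].T
    return M[:3,3]+d*((z-M[2,3])/d[:,2])[:,None]
def cloud(c,M):
    v,u=np.mgrid[:384,:512]; K=c["mtx"]; Z=c["range_z"]
    P=np.stack([(u-K[0,2])/K[0,0]*Z,(v-K[1,2])/K[1,1]*Z,Z],-1)@M[:3,:3].T+M[:3,3]
    P[Z<=0]=np.nan; return P
def rect(pts):
    (cx,cy),(w,h),a=cv2.minAreaRect(np.asarray(pts,np.float32)[:,:2])
    if w<h: w,h,a=h,w,a+90
    return np.round([cx,cy,w,h,(a+90)%180-90],1)   # angle of long side from world x, deg
def blobs(m,mn=15):
    n,l,s,c=cv2.connectedComponentsWithStats(m.astype(np.uint8))
    return [(l==i) for i in range(1,n) if s[i,4]>=mn]
def go(x,y,z,yaw=None):
    """print tool-frame shift (cm) and turn to reach tcp target; yaw=world angle(deg) of closing line (mod 180), tool down"""
    st=r.get_state(); A=R.from_quat(st["ee_rot"]).as_matrix()
    print("shift cm",np.round(A.T@(np.array([x,y,z])-st["tcp_pos"])/10,2),end=" ")
    if yaw is not None:
        best=None
        for k in(0,180):
            t=np.radians(yaw+k); yv=np.array([np.cos(t),np.sin(t),0]); zv=np.array([0,0,-1.])
            B=np.c_[np.cross(yv,zv),yv,zv]; v=R.from_matrix(A.T@B).as_rotvec()
            if best is None or np.linalg.norm(v)<np.linalg.norm(best): best=v
        print("turn",np.round(best,3),"q7",round(st["joint_positions"][6],2),end="")
    print()
E
python3 - <<'E'
from h import *
c,M=T("top"); P=cloud(c,M); z=P[...,2]
hsv=cv2.cvtColor(c["pixels"],cv2.COLOR_RGB2HSV)
print("base z check", np.nanmedian(z[270:285,180:230]), P[280,200])
reg=np.zeros((384,512),bool); reg[170:300,98:460]=1
for b in blobs(reg&(z>14)&(z<130),12):
    u=np.argwhere(b).mean(0)[::-1]; print(u.round(),"n",b.sum(),"z",np.nanmedian(z[b]).round(),rect(P[b]),)
for nm,b,h in (("white packs",(hsv[...,2]>195)&(hsv[...,1]<40),25),):
    b=b&reg; b[:,210:]=0
    for k in blobs(b,15):
        uv=np.argwhere(k)[:,::-1]; print(nm,uv.mean(0).round(),len(uv),rect(ray(c,M,uv,25)))
print("rib/knob")
dk=reg&(hsv[...,2]<70)
for k in blobs(dk,20):
    uv=np.argwhere(k)[:,::-1]; print(uv.mean(0).round(1),len(uv),np.nanmedian(z[k]).round(),rect(ray(c,M,uv,np.nanmedian(z[k]))))
big=cv2.resize(c["pixels"][160:290,100:420],None,fx=2.5,fy=2.5,interpolation=cv2.INTER_CUBIC)
cv2.imwrite("pics/top_crop.png",big[...,::-1])
E
```

```text
base z check -0.5300446574725584 [308.31908465 108.26206313   1.72652243]Traceback (most recent call last):
  File "<stdin>", line 7, in <module>
  File "h.py", line 21, in rect
    (cx,cy),(w,h),a=cv2.minAreaRect(np.asarray(pts,np.float32)[:,:2])
                    ~~~~~~~~~~~~~~~^^^^^^^^^^^^^^^^^^^^^^^^^^^^^^^^^^
cv2.error: OpenCV(4.12.0) /io/opencv/modules/imgproc/src/convhull.cpp:143: error: (-215:Assertion failed) total >= 0 && (depth == CV_32F || depth == CV_32S) in function 'convexHull'
```

```bash
sed -i 's/np.asarray(pts,np.float32)\[:,:2\]/np.ascontiguousarray(np.asarray(pts,np.float32)[:,:2])/' h.py
python3 - <<'E'
from h import *
c,M=T("top"); P=cloud(c,M); z=P[...,2]
hsv=cv2.cvtColor(c["pixels"],cv2.COLOR_RGB2HSV)
reg=np.zeros((384,512),bool); reg[170:300,98:460]=1
for b in blobs(reg&(z>14)&(z<130),12):
    u=np.argwhere(b).mean(0)[::-1]; print(u.round(),"n",b.sum(),"z",np.nanmedian(z[b]).round(),rect(P[b]),)
b=(hsv[...,2]>185)&(hsv[...,1]<40)&reg; b[:,210:]=0
for k in blobs(b,15):
        uv=np.argwhere(k)[:,::-1]; print("white",uv.mean(0).round(),len(uv),rect(ray(c,M,uv,25)))
dk=reg&(hsv[...,2]<70)
for k in blobs(dk,20):
    uv=np.argwhere(k)[:,::-1]; zz=np.nanmedian(z[k]);print("dark",uv.mean(0).round(1),len(uv),zz.round(),rect(ray(c,M,uv,zz)))
big=cv2.resize(c["pixels"][160:290,100:420],None,fx=2.5,fy=2.5,interpolation=cv2.INTER_CUBIC)
cv2.imwrite("pics/top_crop.png",big[...,::-1])
E
```

```text
[428. 178.] n 476 z 82.0 [ 587.3 -581.4   94.4   45.    74.1]
[275. 216.] n 9114 z 56.0 [ 490.2 -118.8  368.3  214.9  -89. ]
[127. 201.] n 249 z 23.0 [546.  323.7  79.6  28.7  72.5]
[439. 234.] n 920 z 49.0 [ 422.  -599.6  102.    72.     9.1]
[178. 229.] n 252 z 23.0 [460.4 171.5  78.5  28.4  74.7]
[131. 233.] n 261 z 23.0 [451.2 308.   78.5  29.4 -67.2]
dark [439.4 178.1] 146 95.0 [ 575.  -584.5  110.2   20.   -64.2]
dark [323.9 229.8] 140 88.0 [ 439.  -252.8   39.9   33.9  -29.3]
dark [260.7 240.9] 226 82.0 [410.9 -71.7  76.6  22.7  88.5]
```

View pics/top_crop.png

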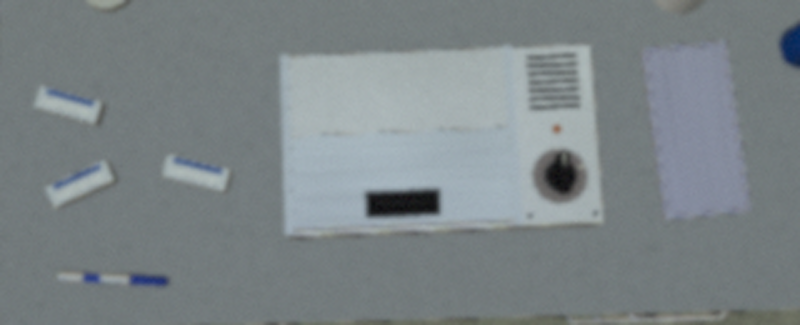

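```bash
python3 -c "
from h import *
go(411,-72,300,1)"
```

```text
shift cm [-40.73 -53.41  -6.87] turn [-1.000e-03  1.000e-03  1.161e+00] q7 -0.05
```

```bash
python3 -m creep '[[-5,-6.7,-7,0,0,0.15,1],[-10,-13.4,-7,0,0,0.3,1],[-15,-20,-7,0,0,0.44,1],[-20,-26.7,-7,0,0,0.6,1],[-25,-33,-7,0,0,0.73,1],[-30,-39.5,-7,0,0,0.87,1],[-35,-46,-7,0,0,1.0,1],[-40.7,-53.4,-6.9,0,0,1.16,1]]'; python3 -c "
from h import *
go(411,-72,300,1)"
```

```text
time_s: 1.2
tcp_pos: [361.9, 108.2, 300.0]
ee_rot: [0.702, 0.712, 0.0, -0.0]
ft_force: [1.5, 0.9, 1.0]
width: 0.996
finger_force: 0.0
shift cm [-1.808e+01  4.660e+00 -1.000e-02] turn [ 0.    -0.001 -0.004] q7 -0.43
```

```bash
python3 -m creep '[[-6,1.5,0,0,0,0,1],[-12,3,0,0,0,0,1],[-18,4.6,0,0,0,0,1],[-18,4.6,0,0,0,0,1],[-18,4.6,0,0,0,0,1]]'
python3 - <<'E'
from h import *
print(r.get_state()["tcp_pos"])
c,M=T("wrist"); np.savez("w1.npz",M=M,**c); print(np.round(c["hand_eye"],3).tolist(), c["mtx"][0])
cv2.imwrite("pics/w1.png",c["pixels"][...,::-1])
c,M=T("top"); P=cloud(c,M); hsv=cv2.cvtColor(c["pixels"],cv2.COLOR_RGB2HSV)
print("tray px",hsv[212,378],hsv[212,352])
b=np.abs(hsv[212,378].astype(int)-hsv).astype(int)
E
```

```text
time_s: 1.82
tcp_pos: [410.9, -68.6, 299.7]
ee_rot: [0.701, 0.713, -0.0, -0.0]
ft_force: [-0.8, -0.7, -0.2]
width: 0.997
finger_force: 0.0
[410.92132236 -68.56167036 299.7075022 ]
[[-0.0, -0.954, -0.298, 76.465], [1.0, 0.0, -0.001, -0.47], [0.001, -0.298, 0.954, -142.643], [0.0, 0.0, 0.0, 1.0]] [276.0410145    0.         251.43790721]
tray px [111  41 170] [ 93  19 137]
```

View pics/w1.png

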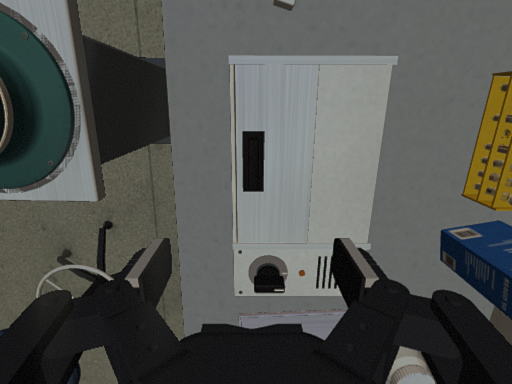

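Wrist view: rib at (243–264,131–192), cover's back edge at column ~317, knob disc at (268,272) with its bar near (270,284).

```bash
python3 - <<'E'
from h import *
d=np.load("w1.npz"); c={k:d[k] for k in("pixels","range_z","mtx")}; M=d["M"]; P=cloud(c,M); z=P[...,2]
hsv=cv2.cvtColor(c["pixels"],cv2.COLOR_RGB2HSV)
reg=np.zeros((384,512),bool); reg[40:295,225:330]=1
for b in blobs(reg&(hsv[...,2]<75)&(z>76),40):
    uv=np.argwhere(b)[:,::-1]; print(uv.mean(0),len(uv),"z",np.nanpercentile(z[b],[5,50,95]).round(1),rect(P[b]))
for lo,hi in((81,95),(95,106)):
  for b in blobs(reg&(z>lo)&(z<hi),40): print(lo,rect(P[b]),np.nanmedian(z[b]).round(1))
# box: everything z>35 region in rough bounds
b=(z>45)&(z<70); b[:, :215]=0; b[:,410:]=0; b[296:]=0; 
b=max(blobs(b),key=lambda k:k.sum()); print("box",rect(P[b]),np.nanmedian(z[b]))
print("rail z",z[59,300],"cover z",z[100,290],"housing",z[150,350],"deck",z[285,250])
E
python3 - <<'E'
from h import *
d=np.load("top0.npz"); c={k:d[k] for k in("pixels","range_z","mtx")}; 
M=np.eye(4); M[:3,:3]=R.from_quat(d["orientation"]).as_matrix(); M[:3,3]=d["xyz"]
hsv=cv2.cvtColor(c["pixels"],cv2.COLOR_RGB2HSV)
b=(hsv[...,1]>30)&(hsv[...,0]>103)&(hsv[...,0]<130)&(hsv[...,2]>150); b[:,:345]=0;b[:,410:]=0;b[:170]=0;b[255:]=0
for k in blobs(b,200): 
  uv=np.argwhere(k)[:,::-1]; print("tray",len(uv),rect(ray(c,M,uv,7)))
E
```

```text
[252.99481865 164.45423143] 579 z [86.2 88.7 90.1] [412.3 -72.   70.   13.5 -89.1]
[268.40388769 284.37796976] 463 z [77.8 94.6 98.7] [ 439.6 -254.4   44.8   14.     0.6]
81 [412.3 -72.   70.   13.5 -89.1] 88.7
81 [ 439.7 -249.2   45.1    3.6    0.9] 88.1
95 [ 439.4 -254.8   44.6   13.4   -0.5] 97.8
box [ 487.6 -118.   365.2  212.4  -89. ] 55.88885276485084
rail z 62.77101524425092 cover z 61.71988415198655 housing 54.44485214084 deck 53.50710377697533
tray 1931 [ 498.7 -431.   201.8   95.9    4. ]
```

```bash
python3 -c "
from h import *
go(412.3,-72,66,1)"
python3 -m creep '[[-0.3,0.1,6,0,0,0,0],[-0.3,0.1,12,0,0,0,0],[-0.3,0.1,18,0,0,0,0],[-0.35,0.1,21.5,0,0,0,0],[-0.35,0.1,23.4,0,0,0,0],[-0.35,0.1,23.4,0,0,0,0],[-0.35,0.1,23.4,0,0,0,-0.5]]'
python3 -c "
from h import *
go(412.3,-72,66,1)"
python3 -m creep '[[0,0,0,0,0,0,-0.6],[0,0,0,0,0,0,-0.65],[0,0,0,0,0,0,-0.68]]'
python3 -m creep '[[0,0,0,0,0,0,-0.7],[0,0,0,0,0,0,-0.7]]'
```

```text
shift cm [-0.41  0.13 23.38] turn [-0.    -0.     0.002] q7 0.06
time_s: 2.8
tcp_pos: [412.5, -72.1, 66.6]
ee_rot: [0.7, 0.714, 0.0, 0.0]
ft_force: [0.2, 0.5, 0.1]
width: 0.301
finger_force: 0.0
shift cm [ 0.01 -0.02  0.06] turn [ 0.001 -0.     0.001] q7 0.51
time_s: 3.18
tcp_pos: [412.6, -72.3, 66.4]
ee_rot: [0.701, 0.714, 0.001, 0.0]
ft_force: [-1.3, 1.9, 10.2]
width: 0.16
finger_force: 8.9
time_s: 3.42
tcp_pos: [412.7, -72.3, 66.4]
ee_rot: [0.701, 0.713, 0.001, 0.0]
ft_force: [-1.5, 2.2, 11.3]
width: 0.159
finger_force: 29.6
```

```bash
python3 -m creep '[[0,0.8,-0.1,0,0,0,-0.7],[0,2,-0.1,0,0,0,-0.7],[0,3.5,-0.1,0,0,0,-0.7],[0,5,-0.1,0,0,0,-0.7],[0,6.5,-0.1,0,0,0,-0.7],[0,8,-0.1,0,0,0,-0.7],[0,9,-0.1,0,0,0,-0.7],[0,9.3,-0.1,0,0,0,-0.7]]';python3 -m creep '[[0,0.1,0,0,0,0,-0.7],[0,0.2,0,0,0,0,-0.7],[0,0.2,0,0,0,0,-0.7]]'
```

```text
time_s: 4.42
tcp_pos: [505.5, -70.8, 66.6]
ee_rot: [0.701, 0.713, -0.0, -0.0]
ft_force: [-1.9, 1.3, -17.6]
width: 0.154
finger_force: 28.0
time_s: 4.8
tcp_pos: [506.8, -70.8, 66.7]
ee_rot: [0.701, 0.713, -0.0, -0.0]
ft_force: [-0.9, 0.1, -25.8]
width: 0.156
finger_force: 26.9
```

```bash
python3 -m creep '[[0,0.15,0.1,0,0,0,-0.7],[0,0.3,0.1,0,0,0,-0.7],[0,0.3,0.1,0,0,0,-0.7]]'; python3 -m creep '[[0,0,0,0,0,0,-0.3],[0,0,-1,0,0,0,0],[0,0,-6,0,0,0,0],[-3,-3,-12,0,0,0,1],[-6,-6,-18,0,0,0,1],[-6,-7,-22,0,0,0,1],[-6,-7,-22,0,0,0,1],[-6,-7,-22,0,0,0,1]]'
python3 - <<'E'
from h import *
c,M=T("wrist"); np.savez("w2.npz",M=M,**c); cv2.imwrite("pics/w2.png",c["pixels"][...,::-1])
E
```

```text
time_s: 5.18
tcp_pos: [507.6, -70.7, 66.4]
ee_rot: [0.701, 0.713, -0.001, -0.002]
ft_force: [-30.2, 3.9, 22.6]
width: 0.155
finger_force: 33.6
time_s: 6.18
tcp_pos: [441.6, -131.8, 286.4]
ee_rot: [0.701, 0.714, 0.001, 0.0]
ft_force: [-0.2, 0.6, -0.7]
width: 0.997
finger_force: 0.0
```

View pics/w2.png

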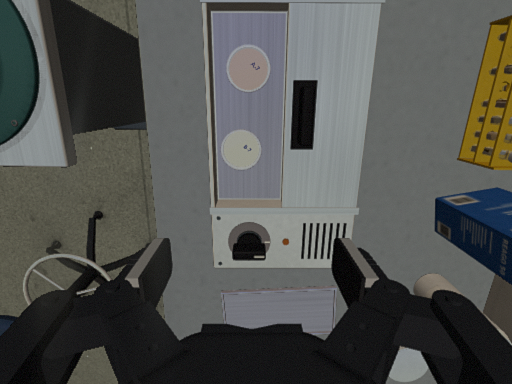

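Cover is fully open (stop force 30 N); dishes at (248,68) and (241,150), tray top at (278,312).

Run:
```python
from h import *
d=np.load("w2.npz"); c={k:d[k] for k in("pixels","range_z","mtx")}; M=d["M"]; P=cloud(c,M); z=P[...,2]
# dishes: height above floor
reg=np.zeros((384,512),bool); reg[12:200,210:284]=1
lab=cv2.cvtColor(c["pixels"],cv2.COLOR_RGB2LAB).astype(int)
print("floor z",z[110,225],"dish z",z[68,240],z[150,235],"tray z",np.nanmedian(z[300:325,240:320]))
for m in (reg&(z>24)&(z<36),reg&(lab[...,2]>130)):
  for b in blobs(cv2.morphologyEx(m.astype(np.uint8),cv2.MORPH_OPEN,np.ones((5,5)))>0,300):
    cn=max(cv2.findContours(b.astype(np.uint8),0,1)[0],key=len)[:,0]; X=ray(c,M,cn,30)[:,:2].astype(np.float32)
    print(b.sum(),cv2.minEnclosingCircle(X),X.mean(0),"rect",rect(X))
o=np.array([436.6,-70.8]); a=np.radians(1); Rb=np.array([[np.cos(a),-np.sin(a)],[np.sin(a),np.cos(a)]])
for uv in((248,68),(241,150)): print("box coords",Rb.T@(ray(c,M,uv,30)[0,:2]-o))
```

```text
floor z 18.122778422632734 dish z 29.187576572230057 29.325599143392367 tray z 4.227678310387006
1676 ((434.57177734375, -12.656140327453613), 29.712648391723633) [434.88382  -11.335914] rect [434.5 -12.5  58.6  57.9  44.5]
1275 ((425.74462890625, -121.61502838134766), 29.855836868286133) [ 427.11285 -121.31821] rect [ 425.9 -121.7   58.3   56.8    1. ]
1179 ((434.66180419921875, -13.29564094543457), 25.349546432495117) [434.4436   -13.111527] rect [434.5 -13.6  49.3  48.3 -89. ]
979 ((425.4562683105469, -120.80473327636719), 26.363306045532227) [ 425.94476 -120.45525] rect [ 425.9 -120.1   50.9   49.6  -89. ]
box coords [-1.02663064 58.9388698 ]
box coords [-11.52266025 -50.82091368]
```

```bash
python3 -c "
from h import *
go(425.8,-121.2,110,91)"
```

```text
shift cm [ 1.08 -1.54 17.57] turn [ 0.    0.   -1.57] q7 0.31
```

```bash
python3 -m creep '[[0,0,0,0,0,-0.18,1],[0,0,0,0,0,-0.36,1],[0.3,-0.5,2,0,0,-0.54,1],[0.5,-0.8,5,0,0,-0.72,1],[0.7,-1,8,0,0,-0.9,1],[1,-1.5,10,0,0,-1.08,1],[1.1,-1.5,12,0,0,-1.26,1],[1.1,-1.5,14,0,0,-1.44,1]]'; python3 -c "
from h import *
go(425.8,-121.2,100,91)"
```

```text
time_s: 7.22
tcp_pos: [425.6, -121.2, 144.1]
ee_rot: [0.053, 0.999, -0.0, -0.001]
ft_force: [1.3, 0.5, -0.5]
width: 0.999
finger_force: 0.0
shift cm [-0.03  0.    4.41] turn [-0.001 -0.002 -0.124] q7 1.88
```

```bash
python3 -m creep '[[0,0,0,0,0,0.18,1],[0,0,0,0,0,0.36,1],[0,0,0,0,0,0.54,1],[0,0,0,0,0,0.72,1],[0,0,0,0,0,0.9,1],[0,0,0,0,0,1.08,1],[0,0,0,0,0,1.26,1],[0,0,0,0,0,1.44,1]]';python3 -m creep '[[0,0,0,0,0,0.18,1],[0,0,0,0,0,0.36,1],[0,0,0,0,0,0.54,1],[0,0,0,0,0,0.72,1],[0,0,0,0,0,0.9,1],[0,0,0,0,0,1.08,1],[0,0,0,0,0,1.26,1],[0,0,0,0,0,1.44,1]]'; python3 -c "
from h import *
go(425.8,-121.2,20,91)"
```

```text
time_s: 8.22
tcp_pos: [425.7, -121.4, 145.0]
ee_rot: [0.703, 0.711, -0.001, -0.0]
ft_force: [0.8, -0.4, 0.1]
width: 1.003
finger_force: 0.0
time_s: 9.22
tcp_pos: [425.7, -121.4, 145.1]
ee_rot: [0.997, 0.071, -0.001, 0.001]
ft_force: [-0.2, 0.0, 0.4]
width: 1.002
finger_force: 0.0
shift cm [ 0.04 -0.04 12.51] turn [0.002 0.002 0.125] q7 -0.65
```

```bash
python3 -m creep '[[0,0,3,0,0,0.12,1],[0,0,7,0,0,0.12,1],[0,0,10,0,0,0.12,1],[0,0,12,0,0,0.12,1],[0,0,12.95,0,0,0.12,1],[0,0,12.95,0,0,0.12,0.6],[0,0,12.95,0,0,0.12,0.45],[0,0,12.95,0,0,0.12,0.4]]';python3 -m creep '[[0,0,0,0,0,0,0.37],[0,0,0,0,0,0,0.36]]';python3 -m creep '[[0,0,0,0,0,0,0.35],[0,0,0,0,0,0,0.35]]'
```

```text
time_s: 10.22
tcp_pos: [426.4, -121.2, 16.8]
ee_rot: [1.0, 0.015, 0.0, 0.0]
ft_force: [0.1, -0.1, -0.3]
width: 0.701
finger_force: 0.0
time_s: 10.48
tcp_pos: [426.1, -121.2, 16.5]
ee_rot: [1.0, 0.014, 0.0, -0.0]
ft_force: [-1.0, -0.2, -0.3]
width: 0.68
finger_force: 0.0
time_s: 10.72
tcp_pos: [426.0, -121.3, 16.4]
ee_rot: [1.0, 0.014, -0.0, 0.0]
ft_force: [0.2, -0.7, 0.3]
width: 0.675
finger_force: 0.0
```

```bash
python3 -m creep '[[0,0,0.15,0,0,0,0.34],[0,0,0.15,0,0,0,0.33],[0,0,0.15,0,0,0,0.32]]';python3 -m creep '[[0,0,0,0,0,0,0.31],[0,0,0,0,0,0,0.31]]'
```

```text
time_s: 11.1
tcp_pos: [426.0, -121.3, 14.8]
ee_rot: [1.0, 0.014, -0.0, 0.0]
ft_force: [-0.6, -0.2, -0.5]
width: 0.66
finger_force: 0.0
time_s: 11.35
tcp_pos: [426.0, -121.3, 14.9]
ee_rot: [1.0, 0.014, 0.0, 0.0]
ft_force: [0.4, 0.0, -0.4]
width: 0.654
finger_force: 0.1
```

```bash
python3 -m creep '[[0,0,0,0,0,0,0.29],[0,0,0,0,0,0,0.29]]';python3 -m creep '[[0,0,0,0,0,0,0.28],[0,0,0,0,0,0,0.27],[0,0,0,0,0,0,0.27]]'
```

```text
time_s: 11.6
tcp_pos: [426.0, -121.3, 14.9]
ee_rot: [1.0, 0.014, 0.0, 0.0]
ft_force: [1.4, 0.6, 0.5]
width: 0.649
finger_force: 0.1
time_s: 11.98
tcp_pos: [426.0, -121.3, 14.9]
ee_rot: [1.0, 0.014, 0.0, 0.0]
ft_force: [-0.9, 0.2, 4.3]
width: 0.635
finger_force: 4.9
```

```bash
python3 -m creep '[[0,0,0,0,0,0,0.265],[0,0,0,0,0,0,0.26]]';python3 -m creep '[[0,0,0,0,0,0,0.255],[0,0,0,0,0,0,0.255],[0,0,0,0,0,0,0.255]]'
```

```text
time_s: 12.22
tcp_pos: [426.1, -121.3, 15.0]
ee_rot: [1.0, 0.014, 0.0, -0.0]
ft_force: [-1.8, 0.8, 8.1]
width: 0.634
finger_force: 10.8
time_s: 12.6
tcp_pos: [426.1, -121.3, 15.0]
ee_rot: [1.0, 0.014, 0.0, -0.0]
ft_force: [-3.2, 0.4, 10.7]
width: 0.632
finger_force: 14.1
```

```bash
python3 -m creep '[[0,0,0,0,0,0,0.24],[0,0,-0.5,0,0,0,0.24],[0,0,-2,0,0,0,0.24],[0,0,-5,0,0,0,0.24],[0,0,-9,0,0,0,0.24],[0,0,-13,0,0,0,0.24],[0,0,-14,0,0,0,0.24],[0,0,-14,0,0,0,0.24]]'; python3 -c "
from h import *
go(453.8,-434.1,80,94)"
```

```text
time_s: 13.6
tcp_pos: [426.3, -120.9, 155.3]
ee_rot: [1.0, 0.015, 0.001, -0.0]
ft_force: [0.2, 0.5, 0.5]
width: 0.623
finger_force: 24.9
shift cm [ 1.81 31.39  7.5 ] turn [-0.001 -0.001 -0.04 ] q7 -0.8
```

```bash
python3 -m creep '[[0.3,5,0,0,0,-0.01,0.24],[0.6,10,0,0,0,-0.02,0.24],[0.9,15,0,0,0,-0.02,0.24],[1.2,20,0,0,0,-0.03,0.24],[1.5,25,0,0,0,-0.04,0.24],[1.8,30,0,0,0,-0.04,0.24],[1.8,31.4,0,0,0,-0.04,0.24],[1.8,31.4,0,0,0,-0.04,0.24]]'
python3 - <<'E'
from h import *
c,M=T("wrist"); P=cloud(c,M); z=P[...,2]; cv2.imwrite("pics/w3.png",c["pixels"][...,::-1]); np.savez("w3.npz",M=M,**c)
go(453.8,-434.1,20,94)
E
```

```text
time_s: 14.6
tcp_pos: [452.1, -435.0, 153.7]
ee_rot: [0.999, 0.034, -0.001, -0.0]
ft_force: [0.4, 1.2, -0.1]
width: 0.626
finger_force: 24.9
shift cm [ 0.12  0.04 13.39] turn [-0.001  0.001 -0.001] q7 -0.28
```

View pics/w3.png

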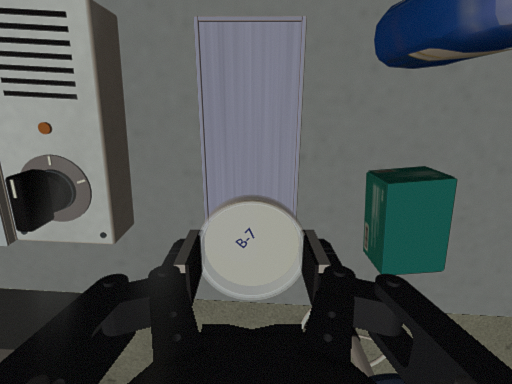

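Dish "B-7" is held; tray's far corners at (197,17) and (305,17).

Run:
```python
from h import *
d=np.load("w3.npz"); c={k:d[k] for k in("pixels","range_z","mtx")}; M=d["M"]
p=ray(c,M,[(195.5,16.5),(305.5,16.5),(207,160),(301,160)],8); print(p.round(1))
v=p[0]-p[1]; print("w",np.linalg.norm(v),"yaw",np.degrees(np.arctan2(-v[0],v[1])))
m=(p[0]+p[1])/2; a=np.arctan2(-v[0],v[1]); u=np.array([np.cos(a),np.sin(a)]); ce=m[:2]-105*u; print("centre",ce,"near",ce-45*u,"far",ce+45*u)
lab=cv2.cvtColor(c["pixels"],cv2.COLOR_RGB2HSV)
```

```text
[[ 598.5 -373.5    8. ]
 [ 605.2 -474.     8. ]
 [ 465.7 -386.5    8. ]
 [ 472.4 -486.     8. ]]
w 100.6815453453707 yaw 3.837495534580341
centre [ 497.10582162 -430.7614567 ] near [ 452.20671686 -433.77316576] far [ 542.00492638 -427.74974765]
```

```bash
python3 -m creep '[[0,-0.1,5,0,0,0,0.24],[0,-0.1,9,0,0,0,0.24],[0,-0.1,12,0,0,0,0.24],[0,-0.1,14,0,0,0,0.24],[0,-0.1,14.7,0,0,0,0.24],[0,-0.1,14.95,0,0,0,0.24],[0,-0.1,14.95,0,0,0,0.24]]';python3 -m creep '[[0,0,0,0,0,0,0.3],[0,0,0,0,0,0,0.38],[0,0,0,0,0,0,0.5],[0,0,0,0,0,0,0.55],[0,0,-3,0,0,0,0.6],[0,0,-9,0,0,0,1],[0,0,-15,0,0,0,1],[0,0,-15,0,0,0,1]]'; python3 -c "
from h import *
go(434.5,-12.8,150,91)"
```

```text
time_s: 15.52
tcp_pos: [453.3, -433.8, 6.1]
ee_rot: [0.999, 0.034, 0.0, 0.0]
ft_force: [-0.1, 0.0, 0.4]
width: 0.622
finger_force: 24.9
time_s: 16.52
tcp_pos: [454.0, -435.2, 159.7]
ee_rot: [0.999, 0.034, 0.002, 0.002]
ft_force: [0.5, -0.2, -0.3]
width: 1.0
finger_force: 0.0
shift cm [  0.95 -42.28   0.8 ] turn [ 0.004 -0.005  0.051] q7 -0.28
```

```bash
python3 -m creep '[[-0.1,-6,0.5,0,0,0.01,1],[-0.3,-12,0.5,0,0,0.02,1],[-0.5,-18,0.5,0,0,0.03,1],[-0.5,-24,0.5,0,0,0.03,1],[-0.1,-30,0.5,0,0,0.05,1],[0.3,-36,0.5,0,0,0.05,1],[1,-42.2,0.8,0,0,0.05,1],[1,-42.2,0.8,0,0,0.05,1]]'; python3 -c "
from h import *
go(434.5,-12.8,15,91)"
```

```text
time_s: 17.52
tcp_pos: [433.7, -7.6, 146.8]
ee_rot: [1.0, 0.013, -0.001, -0.0]
ft_force: [1.0, -1.2, 0.2]
width: 1.001
finger_force: 0.0
shift cm [ 0.08  0.53 13.18] turn [-0.001  0.001  0.008] q7 -1.09
```

```bash
python3 -m creep '[[0,0,2,0,0,0,1],[0,0,6,0,0,0,1],[0,0,6,0,0,0,1]]'; python3 -c "
from h import *
go(434.5,-12.8,15,91)"
```

```text
time_s: 17.9
tcp_pos: [432.5, -13.1, 86.0]
ee_rot: [1.0, 0.008, -0.002, 0.001]
ft_force: [-0.4, -0.5, 1.1]
width: 1.002
finger_force: 0.0
shift cm [ 0.23 -0.03  7.1 ] turn [ 0.001  0.004 -0.001] q7 -0.97
```

```bash
python3 -m creep '[[0.2,0,3,0,0,0,1],[0.2,0,6,0,0,0,1],[0.2,0,7.1,0,0,0,1],[0.2,0,7.1,0,0,0,0.6],[0.2,0,7.1,0,0,0,0.45],[0.2,0,7.1,0,0,0,0.36],[0.2,0,7.1,0,0,0,0.33],[0.2,0,7.1,0,0,0,0.32]]';python3 -m creep '[[0,0,0,0,0,0,0.31],[0,0,0,0,0,0,0.3],[0,0,0,0,0,0,0.3]]'
```

```text
time_s: 18.9
tcp_pos: [436.0, -11.8, 16.5]
ee_rot: [1.0, 0.009, 0.0, 0.0]
ft_force: [-0.5, -0.2, 0.3]
width: 0.662
finger_force: 0.0
time_s: 19.27
tcp_pos: [435.9, -11.9, 16.3]
ee_rot: [1.0, 0.009, -0.0, 0.0]
ft_force: [-0.6, -0.9, -0.4]
width: 0.654
finger_force: 0.1
```

```bash
python3 -m creep '[[-0.1,0.1,0.13,0,0,0,0.3],[-0.1,0.1,0.13,0,0,0,0.28],[-0.1,0.1,0.13,0,0,0,0.28]]';python3 -m creep '[[0,0,0,0,0,0,0.265],[0,0,0,0,0,0,0.265]]';python3 -m creep '[[0,0,0,0,0,0,0.25],[0,0,0,0,0,0,0.25]]'
```

```text
time_s: 19.65
tcp_pos: [434.9, -12.9, 15.0]
ee_rot: [1.0, 0.009, -0.0, 0.0]
ft_force: [-0.3, -0.2, -0.8]
width: 0.634
finger_force: 2.0
time_s: 19.9
tcp_pos: [434.9, -13.0, 15.0]
ee_rot: [1.0, 0.009, -0.0, 0.0]
ft_force: [-1.3, 0.6, 1.7]
width: 0.634
finger_force: 10.5
time_s: 20.15
tcp_pos: [435.0, -12.9, 15.1]
ee_rot: [1.0, 0.009, 0.0, -0.0]
ft_force: [-2.0, 0.7, 5.9]
width: 0.63
finger_force: 20.7
```

```bash
python3 -m creep '[[0,0,-0.5,0,0,0,0.24],[0,0,-2,0,0,0,0.24],[0,0,-6,0,0,0,0.24],[0,0,-11,0,0,0,0.24],[0,0,-14,0,0,0,0.24],[0,0,-14,0,0,0,0.24]]'; python3 -c "
from h import *
go(542,-427.7,150,94)"
```

```text
time_s: 20.9
tcp_pos: [435.8, -12.5, 156.6]
ee_rot: [1.0, 0.01, 0.001, -0.001]
ft_force: [-0.6, -0.0, -0.8]
width: 0.622
finger_force: 28.1
shift cm [ 9.8  41.72  0.63] turn [-0.001 -0.003 -0.05 ] q7 -1.12
```

```bash
python3 -m creep '[[1,5.5,0,0,0,-0.01,0.24],[2.2,11,0,0,0,-0.02,0.24],[3.4,16.5,0,0,0,-0.03,0.24],[4.8,22,0,0,0,-0.03,0.24],[6.2,27.5,0,0,0,-0.04,0.24],[7.6,33,0,0,0,-0.05,0.24],[9,38.5,0,0,0,-0.05,0.24],[9.8,41.7,0,0,0,-0.05,0.24]]';python3 -m creep '[[0,0,0,0,0,0,0.24],[0,0,0,0,0,0,0.24]]'; python3 -c "
from h import *
go(542,-427.7,3.5,94)"
```

```text
time_s: 21.9
tcp_pos: [539.9, -430.7, 153.4]
ee_rot: [0.999, 0.033, -0.001, -0.0]
ft_force: [0.2, 0.4, 1.0]
width: 0.629
finger_force: 28.2
time_s: 22.15
tcp_pos: [540.4, -427.4, 154.0]
ee_rot: [0.999, 0.034, -0.0, -0.001]
ft_force: [0.0, 0.4, -1.0]
width: 0.626
finger_force: 28.2
shift cm [ 0.17  0.06 15.05] turn [-0.001  0.001 -0.001] q7 -0.42
```

```bash
python3 -m creep '[[0.1,0.05,5,0,0,0,0.24],[0.1,0.05,9,0,0,0,0.24],[0.1,0.05,12,0,0,0,0.24],[0.1,0.05,14.3,0,0,0,0.24],[0.1,0.05,15,0,0,0,0.24],[0.1,0.05,15.1,0,0,0,0.24],[0.1,0.05,15.1,0,0,0,0.24],[0.1,0.05,15.1,0,0,0,0.24]]';python3 -m creep '[[0,0,0,0,0,0,0.3],[0,0,0,0,0,0,0.38],[0,0,0,0,0,0,0.5],[0,0,0,0,0,0,0.55],[0,0,-3,0,0,0,0.6],[0,0,-9,0,0,0,1],[-3,0,-15,0,0,0,1],[-6,0,-20,0,0,0,1]]'
python3 - <<'E'
from h import *
c,M=T("wrist"); cv2.imwrite("pics/w4.png",c["pixels"][...,::-1]); np.savez("w4.npz",M=M,**c)
c,M=T("top"); P=cloud(c,M); z=P[...,2]
reg=np.zeros((384,512),bool); reg[170:300,98:210]=1
for b in blobs(reg&(z>14)&(z<130),12):
    print("n",b.sum(),"z",np.nanmedian(z[b]).round(),rect(P[b]))
E
```

```text
time_s: 23.15
tcp_pos: [542.2, -428.7, 4.9]
ee_rot: [0.999, 0.034, 0.0, 0.0]
ft_force: [0.1, 0.8, -0.5]
width: 0.628
finger_force: 28.2
time_s: 24.15
tcp_pos: [481.5, -432.5, 205.5]
ee_rot: [0.999, 0.035, 0.0, 0.0]
ft_force: [-0.6, 0.5, 0.3]
width: 1.001
finger_force: 0.0
n 248 z 23.0 [546.2 323.3  77.8  28.6  72.9]
n 253 z 24.0 [460.5 170.9  77.6  28.5  74.5]
n 263 z 23.0 [450.7 308.8  79.   29.1 -67.5]
```

View pics/w4.png

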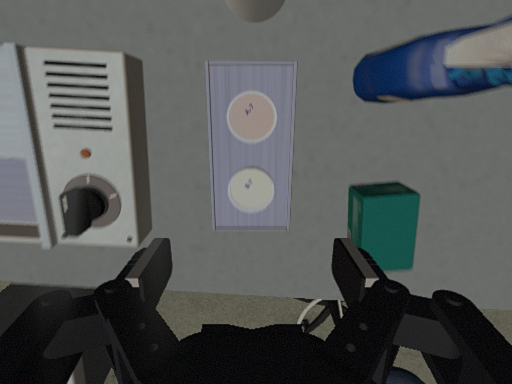

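Both dishes lie flat in the tray, at (252,117) and (251,190). Next, pack B.

```bash
python3 -m creep '[[-0.2,-6,0,0,0,0,1],[-0.4,-12,0,0,0,0,1],[-0.6,-18,0,0,0,0,1],[-0.8,-24,0,0,0,0,1],[-1,-30,0,0,0,-0.18,1],[-1,-36,0,0,0,-0.36,1],[-1,-42,0,0,0,-0.54,1],[-1,-48,0,0,0,-0.72,1]]'; python3 -c "
from h import *
go(460.5,171,200,164.6)"
```

```text
time_s: 25.25
tcp_pos: [438.8, 47.9, 203.9]
ee_rot: [0.922, 0.387, 0.0, -0.0]
ft_force: [1.6, 0.8, -0.0]
width: 1.001
finger_force: 0.0
shift cm [10.31 -7.07  0.4 ] turn [ 0.    -0.001 -0.507] q7 -0.74
```

```bash
python3 -m creep '[[5,-3.5,0,0,0,-0.17,1],[10.3,-7.1,0,0,0,-0.34,1],[10.3,-7.1,0.4,0,0,-0.5,1],[10.3,-7.1,0.4,0,0,-0.51,1],[10.3,-7.1,0.4,0,0,-0.51,1]]'
cat > pk.py <<'E'
from h import *
import sys
x0,y0=map(float,sys.argv[1:3])
c,M=T("wrist"); P=cloud(c,M); z=P[...,2]
m=(z>15)&(z<32)&(np.hypot(P[...,0]-x0,P[...,1]-y0)<70)
for b in blobs(m,200):
    q=rect(P[b]); print(b.sum(),"z",np.nanmedian(z[b]).round(1),q); go(q[0],q[1],4,q[4]+90)
E
python3 pk.py 460.5 171
```

```text
time_s: 25.88
tcp_pos: [461.4, 167.9, 199.8]
ee_rot: [0.798, 0.603, 0.0, -0.0]
ft_force: [1.0, -0.6, 0.9]
width: 1.002
finger_force: 0.0
1514 z 24.6 [459.2 171.4  77.4  27.8  74.2]
shift cm [ 0.26 -0.31 19.59] turn [ 0.    -0.    -0.001] q7 -0.44
```

```bash
python3 -m creep '[[0.2,-0.2,6,0,0,0,0.2],[0.2,-0.2,12,0,0,0,0.2],[0.2,-0.2,17,0,0,0,0.2],[0.2,-0.2,19.3,0,0,0,0.2],[0.2,-0.2,19.6,0,0,0,0],[0.2,-0.2,19.6,0,0,0,-0.2],[0.2,-0.2,19.6,0,0,0,-0.3],[0.2,-0.2,19.6,0,0,0,-0.33]]';python3 -m creep '[[0,0,0,0,0,0,-0.35],[0,0,0,0,0,0,-0.35]]'; python3 -c "
from h import *
go(459.2,171.4,4)"
```

```text
time_s: 26.92
tcp_pos: [460.4, 171.6, 4.5]
ee_rot: [0.796, 0.605, 0.001, 0.0]
ft_force: [-0.3, -0.1, -1.4]
width: 0.335
finger_force: 0.0
time_s: 27.18
tcp_pos: [460.4, 171.6, 4.5]
ee_rot: [0.796, 0.605, 0.001, -0.0]
ft_force: [-3.1, 1.3, 11.7]
width: 0.328
finger_force: 14.0
shift cm [-0.05 -0.11  0.05]
```

```bash
python3 -m creep '[[0,0,0,0,0,0,-0.36],[0,0,0,0,0,0,-0.37],[0,0,-0.5,0,0,0,-0.37],[0,0,-2,0,0,0,-0.37],[0,0,-6,0,0,0,-0.37],[0,0,-11,0,0,0,-0.37],[0,0,-13,0,0,0,-0.37],[0,0,-13,0,0,0,-0.37]]'; python3 -c "
from h import *
a=np.radians(1); o=np.array([436.6,-70.8]); Rb=np.array([[np.cos(a),-np.sin(a)],[np.sin(a),np.cos(a)]])
for y in(-75,0,75): print(y,(o+Rb@[0,y]).round(1))
go(437.9,-145.8,150,91)"
```

```text
time_s: 28.18
tcp_pos: [460.6, 171.7, 135.5]
ee_rot: [0.796, 0.605, 0.002, -0.0]
ft_force: [-0.4, 0.2, -2.1]
width: 0.32
finger_force: 33.8
-75 [ 437.9 -145.8]
0 [436.6 -70.8]
75 [435.3   4.2]
shift cm [-31.19   6.34  -1.52] turn [-0.    -0.003  1.282] q7 -0.34
```

```bash
python3 -m creep '[[-3,0.6,-1.5,0,0,0.16,-0.36],[-7,1.4,-1.5,0,0,0.32,-0.36],[-11,2.3,-1.5,0,0,0.48,-0.36],[-16,3.3,-1.5,0,0,0.64,-0.36],[-21,4.3,-1.5,0,0,0.8,-0.36],[-26,5.3,-1.5,0,0,0.96,-0.36],[-31.2,6.3,-1.5,0,0,1.12,-0.36],[-31.2,6.3,-1.5,0,0,1.28,-0.36]]';python3 -m creep '[[0,0,0,0,0,0,-0.36],[0,0,0,0,0,0,-0.36]]'; python3 -c "
from h import *
go(437.9,-145.8,20.5,91)"
```

```text
time_s: 29.18
tcp_pos: [435.5, -150.3, 148.6]
ee_rot: [1.0, 0.003, -0.0, 0.001]
ft_force: [0.3, 0.9, -0.3]
width: 0.321
finger_force: 33.8
time_s: 29.42
tcp_pos: [436.8, -145.5, 148.4]
ee_rot: [1.0, 0.012, -0.0, 0.0]
ft_force: [0.3, 0.5, -1.3]
width: 0.324
finger_force: 33.8
shift cm [ 0.12  0.03 12.79] turn [0.    0.001 0.006] q7 -0.76
```

```bash
python3 -m creep '[[0.1,0,4,0,0,0,-0.36],[0.1,0,8,0,0,0,-0.36],[0.1,0,11,0,0,0,-0.36],[0.1,0,12.5,0,0,0,-0.36],[0.1,0,12.8,0,0,0,-0.36],[0.1,0,12.8,0,0,0,-0.36],[0.1,0,12.8,0,0,0,-0.36]]';python3 -m creep '[[0,0,0,0,0,0,-0.33],[0,0,0,0,0,0,-0.28],[0,0,0,0,0,0,-0.2],[0,0,-2,0,0,0,-0.1],[0,0,-7,0,0,0,0.2],[0,0,-13,0,0,0,1],[0,-3,-18,0,0,0,1],[0,-6,-18,0,0,0,1]]'; python3 -c "
from h import *
go(451,308.5,200,202.7);go(546,323.5,200,162.7)"
```

```text
time_s: 30.3
tcp_pos: [438.5, -146.1, 21.5]
ee_rot: [1.0, 0.01, 0.001, 0.0]
ft_force: [0.5, 0.7, -0.9]
width: 0.321
finger_force: 33.8
time_s: 31.3
tcp_pos: [437.8, -85.6, 202.7]
ee_rot: [1.0, 0.009, 0.002, -0.0]
ft_force: [0.7, 0.6, -1.0]
width: 1.001
finger_force: 0.0
shift cm [  2.06 -39.38   0.31] turn [-0.003 -0.002  1.193] q7 -1.07
shift cm [ 11.58 -40.7    0.34] turn [ 1.00e-03 -3.00e-03 -1.25e+00] q7 -1.07
```

```bash
python3 -m creep '[[1.4,-5.5,0,0,0,-0.16,1],[3,-11,0,0,0,-0.32,1],[4.5,-16.5,0,0,0,-0.48,1],[6,-22,0,0,0,-0.64,1],[7.5,-27.5,0,0,0,-0.8,1],[9,-33,0,0,0,-0.96,1],[10.5,-38,0,0,0,-1.12,1],[11.6,-40.7,0.3,0,0,-1.25,1]]'; python3 -m creep '[[0,0,0,0,0,0,1],[0,0,0,0,0,0,1],[0,0,0,0,0,0,1]]'; python3 pk.py 546 323.5
python3 - <<'E'
from h import *
c,M=T("top"); P=cloud(c,M); z=P[...,2]
reg=np.zeros((384,512),bool); reg[170:300,98:210]=1
for b in blobs(reg&(z>14)&(z<40),12): print("n",b.sum(),"z",np.nanmedian(z[b]).round(),rect(P[b]))
print("chamber"); 
o=np.array([436.6,-70.8]); X=P[...,0]-o[0];Y=P[...,1]-o[1]
for b in blobs((abs(X)<45)&(abs(Y)<125)&(z>26)&(z<50),40): print(b.sum(),np.nanmedian(z[b]).round(),rect(P[b]))
E
```

```text
time_s: 32.3
tcp_pos: [544.9, 325.7, 197.3]
ee_rot: [0.803, 0.596, -0.0, -0.0]
ft_force: [-0.1, -0.9, 0.4]
width: 0.998
finger_force: 0.0
time_s: 32.67
tcp_pos: [545.1, 322.0, 197.9]
ee_rot: [0.806, 0.592, 0.0, 0.0]
ft_force: [0.6, -0.0, -0.2]
width: 1.003
finger_force: 0.0
1521 z 24.6 [545.5 324.9  76.7  27.1  73.1]
shift cm [ 0.27 -0.04 19.4 ] turn [ 0.    -0.    -0.009] q7 -0.57
n 248 z 23.0 [546.1 323.3  77.9  27.9  73. ]
n 260 z 23.0 [451.1 308.   78.3  29.4 -66.2]
chamber
255 40.0 [ 437.8 -145.8   77.1   28.     1.3]
```

```bash
python3 -m creep '[[0.25,0,6,0,0,0,0.2],[0.25,0,12,0,0,0,0.2],[0.25,0,17,0,0,0,0.2],[0.25,0,19.1,0,0,0,0.2],[0.25,0,19.4,0,0,0,0],[0.25,0,19.4,0,0,0,-0.2],[0.25,0,19.4,0,0,0,-0.3],[0.25,0,19.4,0,0,0,-0.33]]';python3 -m creep '[[0,0,0,0,0,0,-0.35],[0,0,0,0,0,0,-0.36]]'; python3 -m creep '[[0,0,0,0,0,0,-0.36],[0,0,-0.5,0,0,0,-0.36],[0,0,-2,0,0,0,-0.36],[0,0,-6,0,0,0,-0.36],[0,0,-11,0,0,0,-0.36],[0,0,-14.5,0,0,0,-0.36],[0,0,-14.5,0,0,0,-0.36],[0,0,-14.5,0,0,0,-0.36]]'; python3 -c "
from h import *
go(436.6,-70.8,150,91)"
```

```text
time_s: 33.78
tcp_pos: [546.4, 325.7, 4.8]
ee_rot: [0.805, 0.593, 0.001, 0.0]
ft_force: [0.3, 0.5, 0.9]
width: 0.333
finger_force: 0.4
time_s: 34.02
tcp_pos: [546.4, 325.6, 4.8]
ee_rot: [0.805, 0.593, 0.001, -0.0]
ft_force: [-1.9, -0.3, 10.1]
width: 0.32
finger_force: 24.0
time_s: 35.02
tcp_pos: [545.5, 325.3, 148.7]
ee_rot: [0.805, 0.593, -0.0, -0.0]
ft_force: [-0.4, 0.4, -1.4]
width: 0.32
finger_force: 23.7
shift cm [-41.05   1.38  -0.13] turn [-0.     0.     1.251] q7 -0.54
```

```bash
python3 -m creep '[[-5,0.2,0,0,0,0.15,-0.36],[-10,0.4,0,0,0,0.3,-0.36],[-15,0.5,0,0,0,0.45,-0.36],[-20,0.7,0,0,0,0.6,-0.36],[-25,0.9,0,0,0,0.75,-0.36],[-30,1,0,0,0,0.9,-0.36],[-35.5,1.2,0,0,0,1.07,-0.36],[-41,1.4,0,0,0,1.25,-0.36]]';python3 -m creep '[[0,0,0,0,0,0,-0.36],[0,0,0,0,0,0,-0.36],[0,0,0,0,0,0,-0.36]]'; python3 -c "
from h import *
go(436.6,-70.8,20.7,91)"
```

```text
time_s: 36.02
tcp_pos: [436.1, -71.7, 148.3]
ee_rot: [1.0, 0.007, -0.0, 0.0]
ft_force: [1.5, -0.4, -0.4]
width: 0.324
finger_force: 23.6
time_s: 36.4
tcp_pos: [437.4, -69.5, 148.5]
ee_rot: [1.0, 0.011, -0.0, 0.0]
ft_force: [0.6, 0.2, -0.7]
width: 0.327
finger_force: 23.7
shift cm [-0.07  0.13 12.78] turn [0.    0.001 0.004] q7 -0.97
```

```bash
python3 -m creep '[[-0.05,0.1,4,0,0,0,-0.36],[-0.05,0.1,8,0,0,0,-0.36],[-0.05,0.1,11,0,0,0,-0.36],[-0.05,0.1,12.5,0,0,0,-0.36],[-0.05,0.1,12.8,0,0,0,-0.36],[-0.05,0.1,12.8,0,0,0,-0.36],[-0.05,0.1,12.8,0,0,0,-0.36]]';python3 -m creep '[[0,0,0,0,0,0,-0.33],[0,0,0,0,0,0,-0.28],[0,0,0,0,0,0,-0.2],[0,0,-2,0,0,0,-0.1],[0,0,-7,0,0,0,0.2],[0,0,-13,0,0,0,1],[0,-3,-18,0,0,0,1],[0,-6,-18,0,0,0,1]]'; python3 -c "
from h import *
go(451,308.5,200,202.7)"
```

```text
time_s: 37.28
tcp_pos: [437.0, -70.8, 20.8]
ee_rot: [1.0, 0.01, 0.0, -0.0]
ft_force: [0.0, 0.4, -0.7]
width: 0.326
finger_force: 24.1
time_s: 38.28
tcp_pos: [436.6, -10.9, 202.8]
ee_rot: [1.0, 0.009, 0.002, -0.001]
ft_force: [-0.2, 0.2, -0.0]
width: 1.001
finger_force: 0.0
shift cm [  2.   -31.91   0.34] turn [-0.003 -0.002  1.192] q7 -1.28
```

```bash
python3 -m creep '[[0.2,-4,0,0,0,-0.18,1],[0.5,-8,0,0,0,-0.36,1],[0.8,-12,0,0,0,-0.54,1],[1,-16,0,0,0,-0.72,1],[1.2,-20,0,0,0,-0.9,1],[1.5,-24,0,0,0,-1.08,1],[1.8,-28,0,0,0,-1.26,1],[2,-31.9,0.3,0,0,-1.44,1]]';python3 -m creep '[[0,0,0,0,0,-0.18,1],[0,0,0,0,0,-0.36,1],[0,0,0,0,0,-0.51,1],[0,0,0,0,0,-0.51,1],[0,0,0,0,0,-0.51,1]]';python3 pk.py 451 308.5
```

```text
time_s: 39.28
tcp_pos: [449.6, 309.3, 197.7]
ee_rot: [0.744, 0.669, 0.0, -0.0]
ft_force: [0.1, -0.5, -0.2]
width: 0.997
finger_force: 0.0
time_s: 39.9
tcp_pos: [449.6, 307.8, 197.6]
ee_rot: [0.555, 0.832, -0.0, -0.0]
ft_force: [0.6, 0.3, -0.4]
width: 0.997
finger_force: 0.0
1529 z 24.5 [449.8 309.1  76.9  27.6 -66.6]
shift cm [ 0.1   0.07 19.36] turn [-0.     0.    -0.013] q7 -0.04
```

```bash
python3 -m creep '[[0.1,0.05,6,0,0,-0.01,0.2],[0.1,0.05,12,0,0,-0.01,0.2],[0.1,0.05,17,0,0,-0.01,0.2],[0.1,0.05,19.1,0,0,-0.01,0.2],[0.1,0.05,19.35,0,0,-0.01,0],[0.1,0.05,19.35,0,0,-0.01,-0.2],[0.1,0.05,19.35,0,0,-0.01,-0.3],[0.1,0.05,19.35,0,0,-0.01,-0.33]]';python3 -m creep '[[0,0,0,0,0,0,-0.35],[0,0,0,0,0,0,-0.36]]'; python3 -m creep '[[0,0,0,0,0,0,-0.36],[0,0,-0.5,0,0,0,-0.36],[0,0,-2,0,0,0,-0.36],[0,0,-6,0,0,0,-0.36],[0,0,-11,0,0,0,-0.36],[0,0,-14.5,0,0,0,-0.36],[0,0,-14.5,0,0,0,-0.36],[0,0,-14.5,0,0,0,-0.36]]'; python3 -c "
from h import *
go(435.3,4.2,150,91)"
```

```text
time_s: 40.95
tcp_pos: [450.1, 309.5, 5.1]
ee_rot: [0.549, 0.836, 0.001, 0.0]
ft_force: [1.0, -0.1, -0.1]
width: 0.331
finger_force: 0.3
time_s: 41.2
tcp_pos: [450.1, 309.5, 5.1]
ee_rot: [0.549, 0.836, 0.001, 0.0]
ft_force: [-2.0, 0.4, 9.9]
width: 0.325
finger_force: 23.8
time_s: 42.2
tcp_pos: [449.3, 309.0, 149.1]
ee_rot: [0.549, 0.836, -0.0, -0.0]
ft_force: [-0.5, -0.2, -1.3]
width: 0.327
finger_force: 23.5
shift cm [-27.42 -13.38  -0.09] turn [-0.   -0.   -1.18] q7 0.02
```

```bash
python3 -m creep '[[-3.5,-1.7,0,0,0,-0.15,-0.36],[-7,-3.4,0,0,0,-0.3,-0.36],[-10.5,-5.1,0,0,0,-0.45,-0.36],[-14,-6.8,0,0,0,-0.6,-0.36],[-17.5,-8.5,0,0,0,-0.75,-0.36],[-21,-10.2,0,0,0,-0.9,-0.36],[-24.5,-12,0,0,0,-1.04,-0.36],[-27.4,-13.4,0,0,0,-1.18,-0.36]]';python3 -m creep '[[0,0,0,0,0,0,-0.36],[0,0,0,0,0,0,-0.36],[0,0,0,0,0,0,-0.36]]'; python3 -c "
from h import *
go(435.3,4.2,21,91)"
```

```text
time_s: 43.2
tcp_pos: [434.5, 2.8, 148.5]
ee_rot: [-0.01, 1.0, -0.0, -0.001]
ft_force: [1.0, 0.9, -1.1]
width: 0.325
finger_force: 23.5
time_s: 43.58
tcp_pos: [435.3, 5.2, 148.9]
ee_rot: [-0.009, 1.0, -0.0, -0.0]
ft_force: [0.6, -0.1, 0.2]
width: 0.322
finger_force: 23.5
shift cm [-1.000e-02 -1.000e-01  1.279e+01] turn [-0.    -0.001  0.   ] q7 1.65
```

```bash
python3 -m creep '[[0,-0.1,4,0,0,0,-0.36],[0,-0.1,8,0,0,0,-0.36],[0,-0.1,11,0,0,0,-0.36],[0,-0.1,12.5,0,0,0,-0.36],[0,-0.1,12.8,0,0,0,-0.36],[0,-0.1,12.8,0,0,0,-0.36],[0,-0.1,12.8,0,0,0,-0.36]]';python3 -m creep '[[0,0,0,0,0,0,-0.33],[0,0,0,0,0,0,-0.28],[0,0,0,0,0,0,-0.2],[0,0,-2,0,0,0,-0.1],[0,0,-7,0,0,0,0.2],[0,0,-13,0,0,0,1],[0,0,-18,0,0,0.17,1],[0,-2,-24,0,0,0.34,1]]'
python3 - <<'E'
from h import *
c,M=T("wrist"); cv2.imwrite("pics/w5.png",c["pixels"][...,::-1]); np.savez("w5.npz",M=M,**c)
c,M=T("top"); P=cloud(c,M); z=P[...,2]; o=np.array([436.6,-70.8]); X=P[...,0]-o[0];Y=P[...,1]-o[1]
for b in blobs((abs(X)<45)&(abs(Y)<125)&(z>26)&(z<50),40): print(b.sum(),np.nanmedian(z[b]).round(),rect(P[b]))
cv2.imwrite("pics/top5.png",c["pixels"][...,::-1])
go(506.8,-70.8,200,1)
E
```

```text
time_s: 44.45
tcp_pos: [436.1, 3.6, 22.0]
ee_rot: [-0.009, 1.0, 0.0, 0.001]
ft_force: [-0.3, 0.3, -0.8]
width: 0.326
finger_force: 23.6
time_s: 45.45
tcp_pos: [435.3, -15.8, 262.0]
ee_rot: [0.162, 0.987, -0.0, -0.0]
ft_force: [0.9, 0.2, 0.8]
width: 0.998
finger_force: 0.0
258 40.0 [ 437.6 -145.5   76.9   28.1    1. ]
shift cm [-8.19 -2.79  6.6 ] turn [0.008 0.003 1.223] q7 1.24
```

View pics/top5.png

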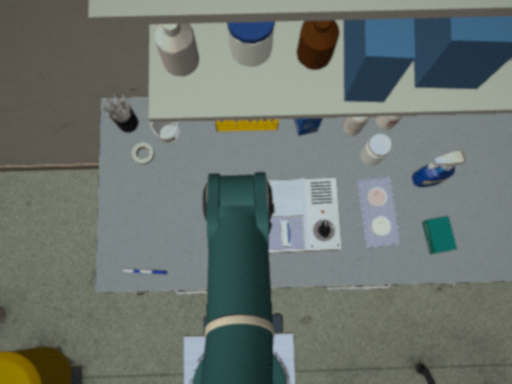

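The bench is clear of packs; the arm hides part of the chamber. Move over the rib and look with the wrist camera.

```bash
python3 -m creep '[[-1,-0.4,0,0,0,0.17,1],[-2,-0.8,0,0,0,0.34,1],[-3,-1.1,0,0,0,0.5,1],[-4,-1.5,0,0,0,0.67,1],[-5,-1.8,0,0,0,0.83,1],[-6,-2.1,0,0,0,1,1],[-7,-2.4,0,0,0,1.14,1],[-8.2,-2.8,0,0,0,1.22,1]]';python3 -m creep '[[0,0,0,0,0,0,0.4],[0,0,0,0,0,0,0.2]]'
python3 - <<'E'
from h import *
c,M=T("wrist"); cv2.imwrite("pics/w6.png",c["pixels"][...,::-1]); P=cloud(c,M); z=P[...,2]
o=np.array([436.6,-70.8]); X=P[...,0]-o[0];Y=P[...,1]-o[1]
for b in blobs((abs(X)<45)&(abs(Y)<126)&(z>30)&(z<50),100): print("pack",b.sum(),np.nanmedian(z[b]).round(1),np.nanmax(z[b]).round(1),rect(P[b]))
for b in blobs((X>40)&(X<100)&(abs(Y)<60)&(z>80)&(z<95),100): print("rib",rect(P[b]),np.nanmedian(z[b])); q=rect(P[b]); go(q[0],q[1],66.5,1)
E
```

```text
time_s: 46.55
tcp_pos: [504.8, -69.0, 260.2]
ee_rot: [0.698, 0.716, -0.0, -0.0]
ft_force: [-0.3, -0.6, 0.1]
width: 1.007
finger_force: 0.0
time_s: 46.8
tcp_pos: [504.2, -68.7, 260.3]
ee_rot: [0.696, 0.718, -0.0, -0.0]
ft_force: [0.2, -0.2, -0.0]
width: 0.61
finger_force: 0.0
pack 1418 40.7 43.9 [436.6   3.8  78.   27.8   1.6]
pack 1221 40.7 43.4 [434.2 -69.9  78.6  27.2   1.7]
pack 1095 40.6 43.4 [ 436.9 -145.2   78.    27.6    1.3]
rib [507.1 -70.   69.1  13.1 -88.4] 88.79037784917338
shift cm [-0.15  0.28 19.39] turn [-0.    -0.     0.012] q7 0.29
```

View pics/w6.png

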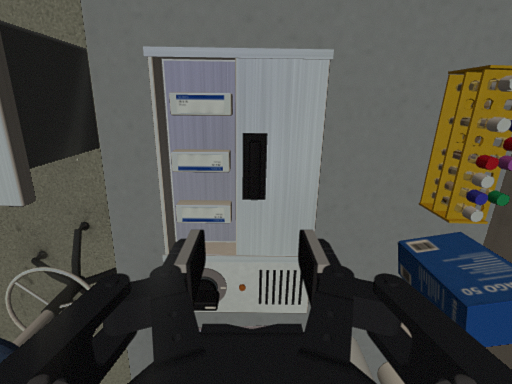

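Three packs lie flat in the chamber at (200,103), (200,161) and (203,213), single layer; rib at (254,166). Now close the cover.

```bash
python3 -m creep '[[-0.15,0.3,6,0,0,0.01,0],[-0.15,0.3,12,0,0,0.01,0],[-0.15,0.3,17,0,0,0.01,0],[-0.15,0.3,19.1,0,0,0.01,0],[-0.15,0.3,19.3,0,0,0.01,-0.3],[-0.15,0.3,19.3,0,0,0.01,-0.5],[-0.15,0.3,19.3,0,0,0.01,-0.65],[-0.15,0.3,19.3,0,0,0.01,-0.69]]';python3 -m creep '[[0,0,0,0,0,0,-0.7],[0,0,0,0,0,0,-0.7]]';python3 -m creep '[[0,-0.8,0,0,0,0,-0.7],[0,-2,0,0,0,0,-0.7],[0,-3.5,0,0,0,0,-0.7],[0,-5,0,0,0,0,-0.7],[0,-6.5,0,0,0,0,-0.7],[0,-8,0,0,0,0,-0.7],[0,-9.2,0,0,0,0,-0.7],[0,-9.6,0,0,0,0,-0.7]]'
```

```text
time_s: 47.85
tcp_pos: [507.5, -70.2, 68.5]
ee_rot: [0.701, 0.713, 0.0, -0.0]
ft_force: [-7.8, 0.9, 12.0]
width: 0.164
finger_force: 18.7
time_s: 48.1
tcp_pos: [507.5, -70.2, 68.5]
ee_rot: [0.701, 0.713, 0.0, -0.0]
ft_force: [-9.1, 0.7, 12.5]
width: 0.155
finger_force: 28.6
time_s: 49.1
tcp_pos: [412.1, -71.8, 68.5]
ee_rot: [0.701, 0.714, 0.001, 0.001]
ft_force: [1.6, 1.9, 12.0]
width: 0.158
finger_force: 29.4
```

```bash
python3 -m creep '[[0,-0.2,0,0,0,0,-0.7],[0,-0.35,0,0,0,0,-0.7],[0,-0.4,0,0,0,0,-0.7],[0,-0.4,0,0,0,0,-0.7]]';python3 -m creep '[[0,-0.1,0,0,0,0,-0.7],[0,-0.15,0,0,0,0,-0.7],[0,-0.15,0,0,0,0,-0.7]]'
```

```text
time_s: 49.6
tcp_pos: [408.7, -71.8, 68.5]
ee_rot: [0.701, 0.714, 0.001, 0.001]
ft_force: [0.2, 3.2, 14.2]
width: 0.156
finger_force: 29.9
time_s: 49.98
tcp_pos: [407.5, -71.9, 68.5]
ee_rot: [0.701, 0.714, 0.001, 0.001]
ft_force: [2.1, 2.2, 11.3]
width: 0.158
finger_force: 29.5
```

```bash
python3 -m creep '[[0,-0.1,0,0,0,0,-0.7],[0,-0.2,0,0,0,0,-0.7],[0,-0.2,0,0,0,0,-0.7]]';python3 -m creep '[[0,-0.1,0,0,0,0,-0.7],[0,-0.15,0,0,0,0,-0.7],[0,-0.15,0,0,0,0,-0.7]]'
```

```text
time_s: 50.35
tcp_pos: [407.4, -71.9, 68.6]
ee_rot: [0.7, 0.714, 0.002, 0.003]
ft_force: [19.7, 3.1, -13.1]
width: 0.156
finger_force: 27.1
time_s: 50.72
tcp_pos: [407.3, -72.0, 68.7]
ee_rot: [0.7, 0.714, 0.003, 0.004]
ft_force: [31.0, 3.1, -28.6]
width: 0.151
finger_force: 26.2
```

```bash
python3 -m creep '[[0,0.35,0,0,0,0,-0.7],[0,0.35,0,0,0,0,-0.5],[0,0.35,0,0,0,0,-0.2],[0,0.35,-1,0,0,0,0],[0,0.35,-6,0,0,0,0],[0,0.35,-11,0,0,0,0],[0,0.35,-11,0,0,0,0]]'
python3 - <<'E'
from h import *
c,M=T("wrist"); P=cloud(c,M); z=P[...,2]
for b in blobs((abs(P[...,0]-410)<40)&(abs(P[...,1]+72)<50)&(z>80)&(z<95),100): print("rib",rect(P[b]),np.nanmedian(z[b]))
for b in blobs((abs(P[...,0]-440)<40)&(abs(P[...,1]+254)<40)&(z>93)&(z<106),40): print("knob",rect(P[b]),np.nanmedian(z[b]))
go(439.6,-254.7,160,91)
E
```

```text
time_s: 51.6
tcp_pos: [407.7, -72.2, 180.6]
ee_rot: [0.701, 0.713, 0.003, 0.001]
ft_force: [-1.0, 0.3, -1.0]
width: 0.5
finger_force: 0.0
rib [407.5 -71.6  69.1  13.4 -89.3] 88.80142882890239
shift cm [-18.35   2.93   1.87] turn [ 4.00e-03  1.00e-03 -1.57e+00] q7 0.27
```

```bash
python3 -m creep '[[-2,0.4,0,0,0,-0.18,0],[-4.5,0.8,0,0,0,-0.36,0],[-7,1.2,0,0,0,-0.54,0],[-9.5,1.6,0,0,0,-0.72,0],[-12,2,0,0,0,-0.9,0],[-14.5,2.4,0,0,0,-1.08,0],[-17,2.7,0,0,0,-1.26,0],[-18.4,2.9,0,0,0,-1.44,0]]'; python3 -m creep '[[0,0,0,0,0,-0.13,0],[0,0,0,0,0,-0.13,0],[0,0,0,0,0,-0.13,0]]'; python3 -c "
from h import *
go(439.6,-254.7,74,91)"
```

```text
time_s: 52.65
tcp_pos: [437.7, -256.8, 176.4]
ee_rot: [0.054, 0.999, 0.0, -0.001]
ft_force: [-1.3, 0.7, 0.5]
width: 0.502
finger_force: 0.0
time_s: 53.02
tcp_pos: [438.2, -255.4, 177.1]
ee_rot: [-0.007, 1.0, 0.0, -0.0]
ft_force: [-0.0, 0.3, 0.4]
width: 0.499
finger_force: 0.0
shift cm [-0.15  0.07 10.31] turn [ 0.    -0.001 -0.003] q7 2.27
```

```bash
python3 -m creep '[[-0.15,0.05,4,0,0,0,0],[-0.15,0.05,8,0,0,0,0],[-0.15,0.05,10,0,0,0,0],[-0.15,0.05,10.3,0,0,0,0],[-0.15,0.05,10.3,0,0,0,-0.3]]'; python3 -m creep '[[0,0,0,0,0,0,-0.5],[0,0,0,0,0,0,-0.64],[0,0,0,0,0,0,-0.68],[0,0,0,0,0,0,-0.7],[0,0,0,0,0,0,-0.7]]'; python3 -c "
from h import *
go(439.6,-254.7,74,91)"
```

```text
time_s: 53.65
tcp_pos: [440.2, -255.2, 75.0]
ee_rot: [-0.008, 1.0, -0.0, 0.0]
ft_force: [-0.2, -0.1, 1.3]
width: 0.352
finger_force: 0.0
time_s: 54.28
tcp_pos: [440.4, -255.8, 75.3]
ee_rot: [-0.008, 1.0, -0.0, 0.001]
ft_force: [-0.8, -2.4, 9.3]
width: 0.156
finger_force: 29.5
shift cm [0.08 0.11 0.13] turn [-0.001  0.001 -0.001] q7 2.39
```

```bash
python3 -m creep '[[0,0,0,0,0,0.1,-0.76],[0,0,0,0,0,0.25,-0.76],[0,0,0,0,0,0.4,-0.76],[0,0,0,0,0,0.55,-0.76],[0,0,0,0,0,0.7,-0.76],[0,0,0,0,0,0.85,-0.76],[0,0,0,0,0,1.0,-0.76],[0,0,0,0,0,1.13,-0.76]]'; python3 -c "
from h import *
s=r.get_state();print(s['moment'],s['ft_force']);go(439.6,-254.7,74,91)"
```

```text
time_s: 55.28
tcp_pos: [440.5, -255.8, 75.3]
ee_rot: [0.53, 0.848, -0.0, 0.001]
ft_force: [-2.0, -2.8, 10.7]
width: 0.151
finger_force: 60.6
[-0.62265522  0.52850955  0.17289654] [-2.03178295 -2.8292481  10.66641043]
shift cm [ 0.14 -0.03  0.13] turn [-0.     0.002 -1.135] q7 1.45
```

```bash
python3 -m creep '[[0,0,0,0,0,0.06,-0.76],[0,0,0,0,0,0.12,-0.76],[0,0,0,0,0,0.16,-0.76],[0,0,0,0,0,0.16,-0.76]]'; python3 -c "
from h import *
s=r.get_state();print(s['moment'],s['ft_force']);go(439.6,-254.7,74,91)"
```

```text
time_s: 55.78
tcp_pos: [440.5, -255.8, 75.3]
ee_rot: [0.594, 0.804, -0.0, 0.001]
ft_force: [-2.7, -2.9, 13.7]
width: 0.15
finger_force: 68.0
[-0.62429319  0.59743621  1.42793383] [-2.69276896 -2.89893372 13.71257456]
shift cm [ 0.13 -0.05  0.13] turn [-0.     0.002 -1.289] q7 1.33
```

```bash
python3 -m creep '[[0,0,0,0,0,0,-0.76],[0,0,0,0,0,0,-0.76],[0,0,0,0,0,0,-0.76],[0,0,0,0,0,0,-0.76],[0,0,0,0,0,0,-0.76]]'; python3 -m creep '[[0,0,0,0,0,0,1],[0,0,0,0,0,0,1],[0,0,0,0,0,0,1],[0,0,0,0,0,0,1],[0,0,-2,0,0,0,1],[0,0,-8,0,0,0,1],[0,0,-14,0,0,0,1],[0,0,-20,0,0,0,1]]'; python3 -m creep '[[-3,0,-5,0,0,0,1],[-6,0,-5,0,0,0,1],[-6,0,-5,0,0,0,1],[-6,0,-5,0,0,0,1]]'
python3 - <<'E'
from h import *
c,M=T("wrist"); P=cloud(c,M); z=P[...,2]; cv2.imwrite("pics/w7.png",c["pixels"][...,::-1])
for b in blobs((abs(P[...,0]-410)<40)&(abs(P[...,1]+72)<50)&(z>80)&(z<95),60): print("rib",rect(P[b]),np.nanmedian(z[b]))
for b in blobs((abs(P[...,0]-440)<40)&(abs(P[...,1]+254)<40)&(z>93)&(z<106),40): print("knob",rect(P[b]),np.nanmedian(z[b]))
E
```

```text
time_s: 56.4
tcp_pos: [440.5, -255.8, 75.3]
ee_rot: [0.594, 0.805, -0.0, 0.001]
ft_force: [-2.0, -2.6, 13.5]
width: 0.152
finger_force: 67.8
time_s: 57.4
tcp_pos: [439.3, -255.4, 277.4]
ee_rot: [0.595, 0.804, 0.0, 0.0]
ft_force: [0.6, 1.6, 0.2]
width: 0.998
finger_force: 0.0
time_s: 57.9
tcp_pos: [457.0, -312.3, 324.9]
ee_rot: [0.595, 0.804, -0.0, -0.0]
ft_force: [0.1, 0.5, 0.5]
width: 0.996
finger_force: 0.0
knob [ 439.7 -255.7   45.6   13.9    1. ] 97.70893295927317
```

View pics/w7.png

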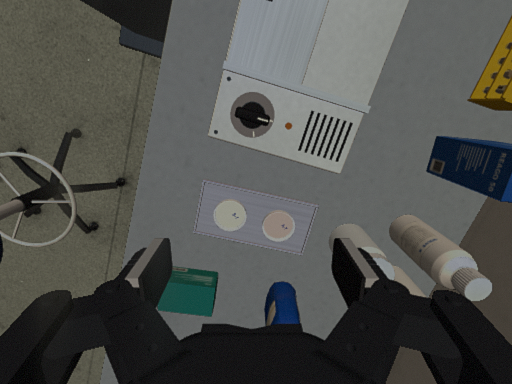

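The knob bar at (252,115) is back home (1.0°, matching the box's yaw). The dishes lie in the tray at (230,215) and (278,225), and the robot touches nothing.

```bash
python3 -c "
from station import r
print(r.hand_in())"
```

```text
the job is handed in; nothing more can be done
None
```

The job is done and handed in at about 58 s: both dishes lie flat side by side on the tray, all three packs present lie in a single layer in the chamber, the cover is shut to its stop, and the knob was held at its stop for about 0.6 s and sprang back home.

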